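# Hang the rotor spanner on its keeper peg

### The arm

A 6-joint arm with a two-finger parallel gripper is mounted at the origin on a cart in front of the work surface, level with it; the furniture and walls round the work are solid. World frame = base frame: x ahead of the robot, y to its left, z up, the work surface at z = 0. Lengths are in m, angles in rad, forces in N, time in s.
With the tool pointing down it reaches from about 0.225 to 0.875 m from the base axis. Payload 3.4 kg.
Tool frame: the origin (TCP) lies at the very end of the fingers, on their centre line; the grasp point (between the pads) lies 19 mm behind it (grasp_offset is the distance from the TCP to the grasp point, in m); y points along the fingers, z is the direction in which the jaws open and shut, and the axes are right-handed (so a half turn about y gives the same grasp; the last joint's range is limited). The gripper opens to 85 mm and grips with 20 to 120 N. Pads are 22 mm wide; open, the fingers measure 114 mm over their backs; the gripper's body (76 mm by 85 mm) begins 54 mm behind the grasp point. The pads swing forward as they close: fully open they stand 13 mm farther back than shut.
Start: joints at [-1.221, 0.276, 1.505, -0, 1.361, -0.121], TCP at [0.261, -0.512, 0.231] pointing down, gripper open.
Joint ranges: [-2.89, 2.89], [-0.75, 2.08], [0.22, 2.7], [-1.18, 4.32], [0.11, 2.71], [-2.7, 2.7]. Speed limits (rad/s): [2.57, 2.57, 3.14, 3.14, 3.14, 3.14].

### API

Orientations are given as a unit quaternion [w, x, y, z].
In Python, from rig import get_state, get_image, sign_off, grasp_offset gives the robot as it stands.
- The arm moves only by the shell command python3 -m jog 'ROWS' [FORCE]. ROWS is JSON, one flat list of numbers, 7 for each row, row after row: the closure in counts, from 0 (fully open) to 255 (shut), then the shift along the tool's x, y, z in cm, then the turn, a rotation vector about the tool's x, y, z in units of 8 degrees (1.0 is 8 degrees). In form: [jaw, tx, ty, tz, rx, ry, rz, jaw, tx, ty, tz, rx, ry, rz, ...]. A call has 1 to 12 rows; each row is the pose to reach, as a shift and turn from the pose commanded when the call began, along the tool's axes at that moment; what a row does not reach only later rows make up. A row lasts 1/8 s, in which the tool goes at most 62.5 mm and 10.7 degrees, less where a joint would pass 70% of its speed; a pose out of reach is approached as far as the arm can. A call with a gripper value outside its range is refused whole. The fingers move at their own pace and stop on an object; FORCE is the grip in N (left out, the last holds). Time passes only in rows, so rows that repeat a pose let the fingers close. It gives the time, the measured TCP pose, the force and the opening at its end, in the units of the state.
- get_state(): the state, without advancing time (a new reading comes with each control period).
- get_image(name): name is "scene" or "top" or "wrist"; returns a dict with "color" (400x640x3 uint8, blue, green, red), "mtx" (3x3 intrinsics, pixels), "R" (3x3) and "t" (3): a world point X has camera coordinates R X + t; the wrist camera has in their place "tool_from_camera" (4x4, takes a point from camera to tool coordinates, whose origin is the TCP and whose axes are the tool frame's). Camera axes: x right, y down, z forward; pixel columns grow to the right and rows downward; lengths in m; the calibration is good to about 2 mm. A picture is of the moment at which its call begins: read the wrist's pose just before it. There is no depth.
- sign_off(): hands the job in, once; it reports no verdict.
The state is a dict: "clock": time; "qpos": joint angles; "qd": joint speeds; "effort": joint torques, N m; "position": TCP position; "ee_rot": TCP orientation; "contact_force": force on the tool from outside, world axes, zero at the start; "moment": the same for the moment, N m; "width": finger opening in m.
Only numpy, scipy, OpenCV 4.12 (cv2) and the standard library are available. Lean on these libraries where they do the work, as an engineer would, in place of code of your own. Each camera call takes 0.05 s, during which the arm holds its last target.

### The job

Put the centrifuge's long spanner back on its sloping peg. First swing the gravity keeper up and over until it rests open by itself, then slide the spanner's big eye down the peg, jaw end hanging straight down along the spine, and do not let go before it lies against the back plate. Finally tip the keeper back so that it falls across the end of the peg and locks the eye in; leave the short spanner and the other things on the bench where they are.

Things in the scene. Friction and masses are not known exactly. Their poses are not given: they have to be found in the camera images.
- hook_board: Sloping back plate of the fixed grey hook stand. Origin: on its face, at the peg's root, 140 mm above the bench. z = outward normal = axis of the peg, leaning 40 deg from vertical towards the robot; x points up the slope; y is level. Plate face at z=0, x -37..47, y +-62 mm. Peg: steel, 14 mm diameter, z 0..41 mm, tapered tip. Stand base 200 x 130 x 10 mm on the bench.
- spine (a point): Middle of the spine's face, hook_board x=-100 mm, y=0, z=0, same axes. The spine, 14 mm wide, goes on down the slope from the plate to hook_board x=-167 mm and carries the hung spanner's shank; free air on both sides for fingers.
- peg_seat (a point): Point on the peg's axis 5 mm off the plate face (axes of hook_board): where the middle of the hung eye's thickness belongs; at rest the eye hangs off the peg, its centre about 5 mm down the slope from here.
- keeper_pivot (a point): Keeper's pivot axis (parallel to the peg), at hook_board x=0, y=+42, z=46 mm, axes of hook_board. Below it stand a post of 14 mm diameter and, at z 39..44 mm, a stop disc 32 mm across. The keeper is a flat steel bar 14 mm wide, 6 mm thick, sweeping the layer z 46..52 mm just past the peg's tip.
- keeper (a joint): Keeper angle a, rad. 0 = closed: bar level across the peg's end, pointing to hook_board -y. It grows as the free end swings up the slope; 1.57 = straight up the slope; 2.0 = open stop. The knob is at hook_board x=85 sin(a), y=42-85 cos(a) mm. Its weight (80 g, hardly any friction) drops it shut from below 1.57 and holds it open from above.
- keeper_knob (a point): Middle of the height of the keeper's black round knob: 16 mm diameter, 28 mm tall (hook_board z 52..80 mm), axis parallel to the peg, fixed on the free end of the bar 85 mm from its pivot; it may turn between the fingers.
- long_spanner_center (a point): Long flat steel spanner lying on the bench, 176 mm long, 10 mm thick, 0.1 to 0.2 kg; this point is mid-shank, half-way up (5 mm above the bench). x points along it to the eye, z up from its flat side. Shank 20 mm wide for 40 mm either side of this point (grasp here). Open jaw head 48 mm wide at the -x end, to x=-88 mm.
- long_spanner_eye (a point): Centre of the long spanner's round eye, 66 mm along +x from long_spanner_center: clear hole 25 mm, outside 46 mm, 10 mm thick.
- short_spanner_center (a point): Short spanner, 120 mm long, shank 15 mm wide, 10 mm thick, eye hole only 9 mm (does not fit the peg); point mid-shank, 5 mm above the bench. Not to be moved.
- timer: Small bench timer, 62 x 66 x 18 mm, origin at the centre of its underside. Not to be moved.
- tip_box: Pipette tip box, 90 x 122 x 63 mm, origin at the centre of its underside. Not to be moved.
- petri: Petri dish, 90 mm across, 14 mm tall, origin at the centre of its underside. Not to be moved.
- long_spanner: The long spanner itself; origin on its underside, 5 mm below long_spanner_center, same axes.

How it is judged:
By the outcome, as a careful person would: the job done as asked, in the order asked, and still so for the second after the job is handed in, with the robot touching nothing.
It also fails if it takes over 64 s, if anything falls off the work surface, if the arm or the gripper's body presses on something with over 40 N, if the wrist force passes 120 N, or if a joint passes its speed limit or range.

## Working session

There is one attempt and no reset: what is moved stays moved. The work goes in short steps, Python scripts to look and compute and a shell command to move; the robot and the scene stay as the last step left them, time stands still between calls to the robot, and variables do not carry over. Pictures are saved under pics/ and viewed, and the job is handed in when it is done.

```bash
ls; mkdir -p pics; python3 - <<'E'
from rig import *
import cv2
s=get_state(); print(s); print(grasp_offset)
for n in("scene","top","wrist"):
    im=get_image(n); cv2.imwrite(f"pics/{n}0.png",im["color"]); print(n,{k:v for k,v in im.items() if k!="color"})
E
```

```text
pics
{'clock': 0.0, 'qpos': array([-1.22097808e+00,  2.76595179e-01,  1.50615536e+00,  3.67868769e-05,
        1.36068205e+00, -1.20976650e-01]), 'qd': array([-0.00056553,  0.00104388, -0.00021344, -0.00036774,  0.00043773,
        0.00148323]), 'effort': array([ 6.71260350e-04, -4.16775584e+01, -2.45807898e+01,  1.42729691e-04,
        1.11014693e-02,  2.91948172e-07]), 'position': array([ 0.26065233, -0.51193158,  0.23043074]), 'ee_rot': array([ 0.1648538 , -0.16497707,  0.68825405, -0.68695862]), 'contact_force': array([-0.11303485, -0.46291422,  0.11863613]), 'moment': array([ 0.0354862 ,  0.03943629, -0.03578262]), 'width': 0.0856084885768817}
0.0187
scene {'mtx': array([[389.0945443 ,   0.        , 312.10666488],
       [  0.        , 389.0945443 , 197.85071024],
       [  0.        ,   0.        ,   1.        ]]), 'R': array([[-0.56517411, -0.82495197, -0.00569844],
       [-0.64251342,  0.44449714, -0.6241785 ],
       [ 0.51745022, -0.3491082 , -0.78126099]]), 't': array([0.3587856 , 0.38738853, 0.89785042])}
top {'mtx': array([[396.09733199,   0.        , 323.48633306],
       [  0.        , 396.09733199, 196.76386859],
       [  0.        ,   0.        ,   1.        ]]), 'R': array([[-0.00173374, -0.99999703,  0.00171505],
       [-0.99351242,  0.00152748, -0.11371342],
       [ 0.11371046, -0.00190107, -0.99351211]]), 't': array([0.0629683 , 0.57180699, 1.1311693 ])}
wrist {'mtx': array([[287.21896817,   0.        , 317.61187803],
       [  0.        , 287.21896817, 198.93998824],
       [  0.        ,   0.        ,   1.        ]]), 'tool_from_camera': array([[-1.36846228e-03,  9.59897469e-01,  2.80347955e-01,
        -7.11391924e-02],
       [ 1.95719829e-04, -2.80347955e-01,  9.59898425e-01,
        -1.42489023e-01],
       [ 9.99999045e-01,  1.36845444e-03,  1.95774634e-04,
         9.18667418e-04],
       [ 0.00000000e+00,  0.00000000e+00,  0.00000000e+00,
         1.00000000e+00]])}
```

View pics/scene0.png

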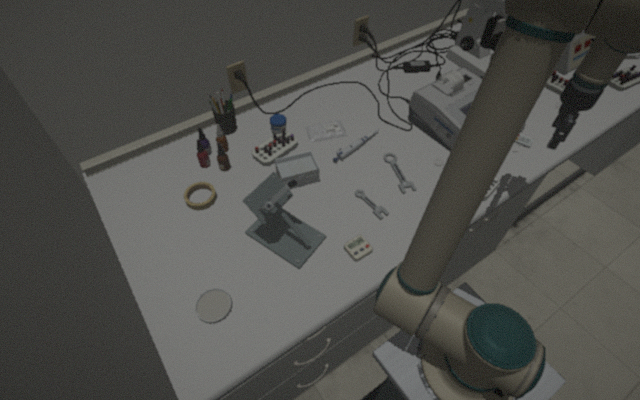

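View pics/top0.png

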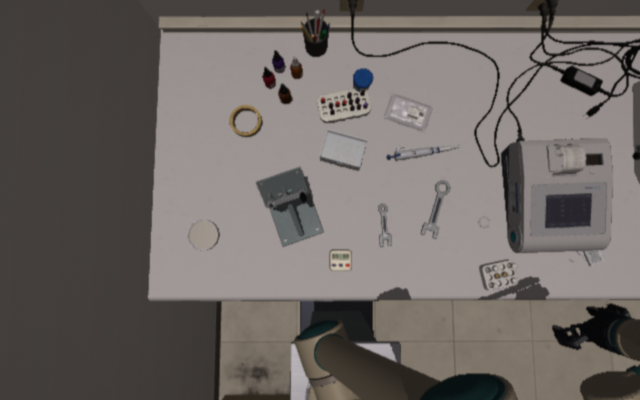

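View pics/wrist0.png

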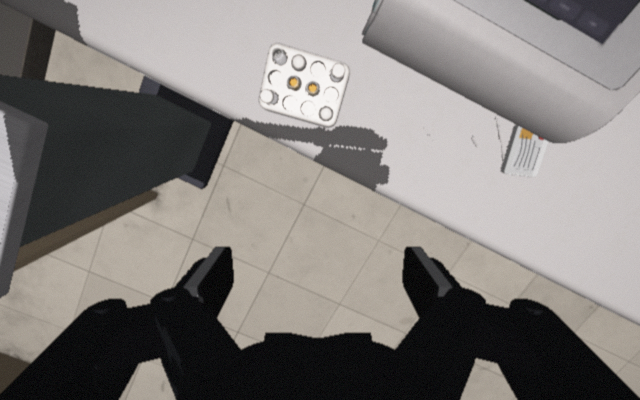

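```bash
python3 - <<'E'
import cv2
a=cv2.imread("pics/top0.png"); b=cv2.imread("pics/scene0.png")
cv2.imwrite("pics/t_hook.png",cv2.resize(a[155:255,245:345],None,fx=6,fy=6,interpolation=cv2.INTER_CUBIC))
cv2.imwrite("pics/t_sp.png",cv2.resize(a[170:250,360:460],None,fx=6,fy=6,interpolation=cv2.INTER_CUBIC))
cv2.imwrite("pics/s_hook.png",cv2.resize(b[165:270,240:340],None,fx=5.7,fy=5.7,interpolation=cv2.INTER_CUBIC))
E
```

```text
(no output)
```

View pics/t_hook.png

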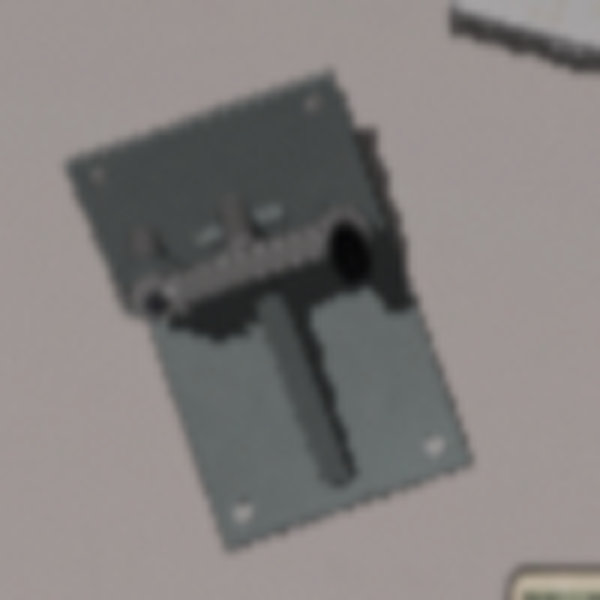

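View pics/t_sp.png

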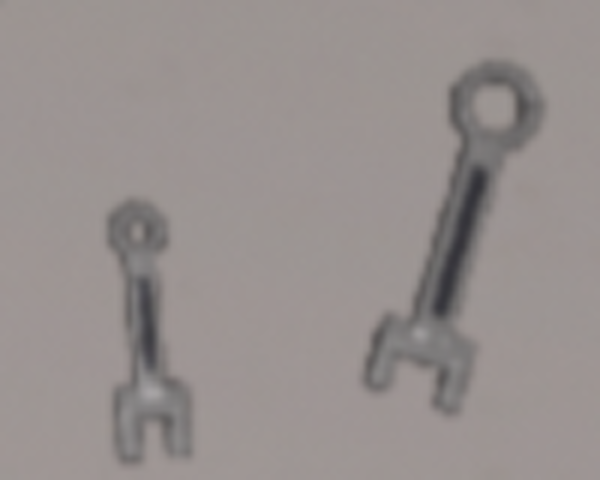

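View pics/s_hook.png

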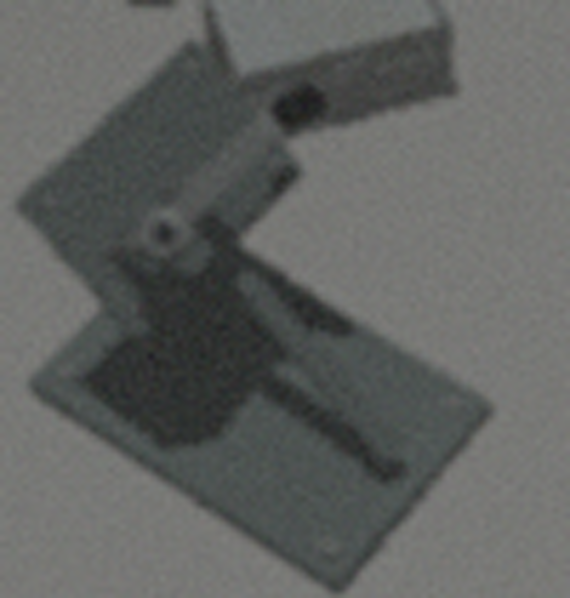

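```bash
cat > h.py <<'E'
import numpy as np, cv2
from scipy.spatial.transform import Rotation as Ro
CAL={}
def cam(n,im=None,st=None):
    """returns mtx,R,t world->cam"""
    if n!="wrist": return im["mtx"],im["R"],im["t"]
    q=st["ee_rot"]; Rw=Ro.from_quat([q[1],q[2],q[3],q[0]]).as_matrix()
    T=im["tool_from_camera"]; Rc=Rw@T[:3,:3]; p=Rw@T[:3,3]+st["position"]
    return im["mtx"],Rc.T,-Rc.T@p
def ray(c,px):
    K,R,t=c; d=np.linalg.inv(K)@np.array([px[0],px[1],1.]); return -R.T@t, R.T@d
def onz(c,px,z):
    o,d=ray(c,px); return o+d*(z-o[2])/d[2]
def tri(c1,p1,c2,p2):
    o1,d1=ray(c1,p1);o2,d2=ray(c2,p2)
    A=np.stack([d1,-d2],1); s=np.linalg.lstsq(A,o2-o1,rcond=None)[0]
    a=o1+s[0]*d1;b=o2+s[1]*d2; return (a+b)/2,np.linalg.norm(a-b)
def proj(c,X):
    K,R,t=c; v=K@(R@np.asarray(X)+t); return v[:2]/v[2]
def board(o,yaw):
    """o: world origin; yaw of board y-axis about z from world y. returns T 4x4"""
    s,c=np.sin(np.radians(40)),np.cos(np.radians(40))
    Rb=np.array([[c,0,-s],[0,1,0],[s,0,c]])
    T=np.eye(4);T[:3,:3]=Ro.from_euler('z',yaw).as_matrix()@Rb;T[:3,3]=o;return T
def toolR(st):
    q=st["ee_rot"]; return Ro.from_quat([q[1],q[2],q[3],q[0]]).as_matrix()
def rel(st_pos,st_R,p,R):
    """shift cm and turn in 8deg units in tool axes"""
    d=st_R.T@(np.asarray(p)-st_pos)*100; r=Ro.from_matrix(st_R.T@R).as_rotvec(degrees=True)/8
    return np.round(d,2),np.round(r,2)
E
python3 - <<'E'
from h import *; from rig import *
ti=get_image("top"); si=get_image("scene"); t=cam("top",ti); s=cam("scene",si)
import pickle; pickle.dump((t,s),open("cams.pkl","wb"))
T=lambda x,y:(245+(x+.5)/6-.5,155+(y+.5)/6-.5)
S=lambda x,y:(240+(x+.5)/5.7-.5,165+(y+.5)/5.7-.5)
zt=.14+.047*np.sin(np.radians(40))
a=onz(t,T(70,160),zt);b=onz(t,T(330,70),zt)
print("plate top",a,b,np.linalg.norm(a-b),np.degrees(np.arctan2((a-b)[0],-(a-b)[1])))
a=onz(t,T(230,550),.01);b=onz(t,T(470,460),.01);print("base near",a,b,np.linalg.norm(a-b))
print("tri TL",tri(t,T(70,160),s,S(20,205)),"TR",tri(t,T(330,70),s,S(195,45)))
print("pivot",tri(t,T(157,300),s,S(165,232)),"knob top",tri(t,T(350,252),s,S(300,105)))
P=lambda x,y:(360+(x+.5)/6-.5,170+(y+.5)/6-.5)
e=onz(t,P(496,106),.01);j=onz(t,P(428,330),.01);print("eye",e,"jaw",j,np.linalg.norm(e-j))
j1=onz(t,P(375,385),.01);j2=onz(t,P(448,408),.01);m=(j1+j2)/2;print("jawend",m,np.linalg.norm(e-m),np.linalg.norm(j1-j2),np.degrees(np.arctan2(*(e-m)[[1,0]])))
E
```

```text
plate top [0.597009   0.2369801  0.17021102] [0.63644156 0.12456704 0.17021102] 0.1191286056697804 -160.6700105597534
base near [0.42760994 0.1820301  0.01      ] [0.47154874 0.06385759 0.01      ] 0.12607679516697445
tri TL (array([0.59808923, 0.23818047, 0.16349472]), np.float64(0.00014513856384625062)) TR (array([0.63719906, 0.12429055, 0.16372292]), np.float64(0.0016316385364227122))
pivot (array([0.53528968, 0.19743692, 0.1806049 ]), np.float64(0.0007798603700932275)) knob top (array([0.55444354, 0.11478921, 0.19234872]), np.float64(0.0009280052713250673))
eye [ 0.60272007 -0.2949626   0.01      ] jaw [ 0.4907584  -0.25723761  0.01      ] 0.11814648034348184
jawend [ 0.4579818  -0.24800647  0.01      ] 0.15216453332377866 0.037476690228573334 -17.974150331642427
```

```bash
cat >> h.py <<'E'
import json,os
def getB():
    j=json.load(open("b.json")); return board(np.array([j[0],j[1],.14]),np.radians(j[2]))
def bpose(B,xyz_mm,flip=False):
    """TCP pose with tool x=+xb, y=-zb, z=yb"""
    R=np.stack([B[:3,0],-B[:3,2],B[:3,1]],1)
    if flip: R=R@np.diag([-1,1,-1])
    return B[:3,3]+B[:3,:3]@(np.array(xyz_mm)/1000),R
E
echo '[0.5827,0.1689,19.3]' > b.json
python3 - <<'E'
from h import *; from rig import *
st=get_state(); R=toolR(st); print(R.round(2))
for f in(0,1):
    p,Rt=bpose(getB(),[-30,0,190],f); print(p,rel(st["position"],R,p,Rt))
E
```

```text
[[-0.89 -0.    0.45]
 [-0.45  0.   -0.89]
 [-0.   -1.   -0.  ]]
[0.44574412 0.12093873 0.26626482] (array([-45.21,  -3.49, -48.04]), array([  7.39, -20.29,  -0.5 ]))
[0.44574412 0.12093873 0.26626482] (array([-45.21,  -3.49, -48.04]), array([0.34, 0.92, 4.99]))
```

```bash
python3 -m jog '[0,-22.5,-1.7,-24,0.17,0.46,2.5, 0,-22.5,-1.7,-24,0.17,0.46,2.5, 0,-22.5,-1.7,-24,0.17,0.46,2.5, 0,-22.5,-1.7,-24,0.17,0.46,2.5, 0,-22.5,-1.7,-24,0.17,0.46,2.5, 0,-45.2,-3.5,-48,0.34,0.92,5, 0,-45.2,-3.5,-48,0.34,0.92,5, 0,-45.2,-3.5,-48,0.34,0.92,5, 0,-45.2,-3.5,-48,0.34,0.92,5, 0,-45.2,-3.5,-48,0.34,0.92,5, 0,-45.2,-3.5,-48,0.34,0.92,5, 0,-45.2,-3.5,-48,0.34,0.92,5]'
```

```text
clock: 1.75
position: [0.4453, 0.1237, 0.2667]
ee_rot: [0.352, 0.126, 0.695, -0.613]
contact_force: [-0.5, -0.2, 0.6]
width: 0.0859
```

```bash
cat > look.py <<'E'
import sys,pickle
from h import *; from rig import *
st=get_state(); im=get_image("wrist"); n=sys.argv[1]
cv2.imwrite(f"pics/{n}.png",im["color"]); pickle.dump(cam("wrist",im,st),open(f"pics/{n}.pkl","wb"))
print(st["clock"],st["position"],st["qpos"].round(2),st["contact_force"].round(1),st["width"])
R=toolR(st);B=getB();print("tcp in board mm",((B[:3,:3].T@(st["position"]-B[:3,3]))*1000).round(1))
E
python3 look.py w1
```

```text
1.75 [0.4453091  0.12366282 0.26673975] [-0.11 -0.25  2.17  0.5   0.63  0.8 ] [-0.5 -0.2  0.6] 0.08585294297366862
tcp in board mm [-29.3   2.7 190. ]
```

View pics/w1.png

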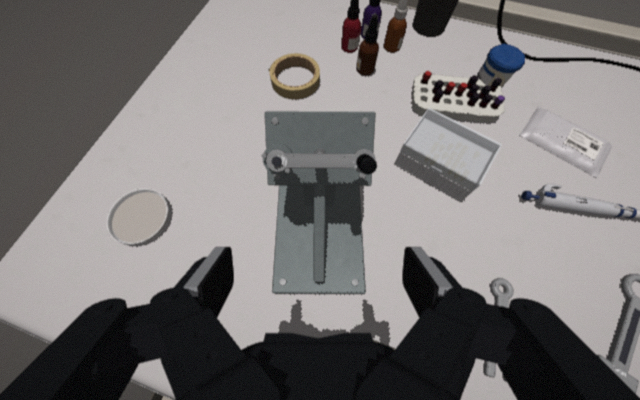

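```bash
python3 - <<'E'
import cv2
a=cv2.imread("pics/w1.png")
cv2.imwrite("pics/w1z.png",cv2.resize(a[100:200,250:390],None,fx=5.5,fy=5.5,interpolation=cv2.INTER_CUBIC))
E
```

```text
(no output)
```

View pics/w1z.png

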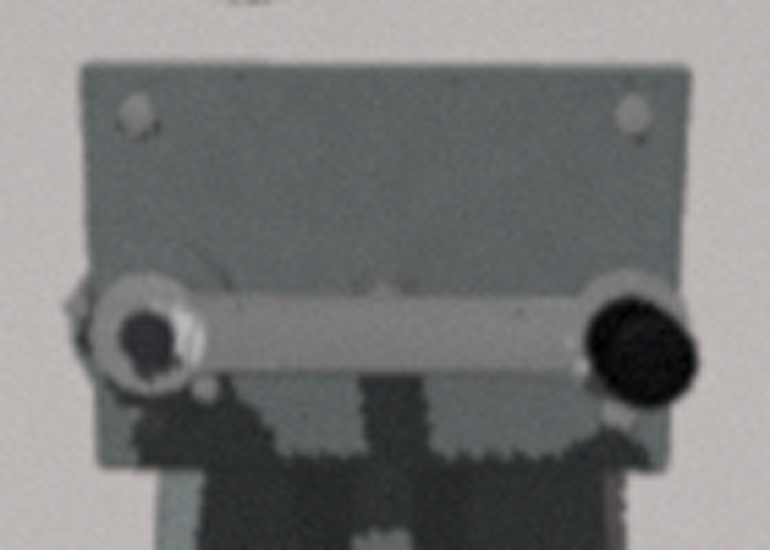

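```bash
python3 - <<'E'
from h import *; import pickle
c=pickle.load(open("pics/w1.pkl","rb"))
W=lambda x,y:(250+(x+.5)/5.5-.5,100+(y+.5)/5.5-.5)
s40,c40=np.sin(np.radians(40)),np.cos(np.radians(40))
tl,tr=[onz(c,W(*p),.14+.047*s40) for p in((82,63),(690,66))]
bl,br=[onz(c,W(*p),.14-.037*s40) for p in((98,467),(667,467))]
print(np.linalg.norm(tl-tr),np.linalg.norm(bl-br),np.linalg.norm(tl-bl))
for a,b in((tl,tr),(bl,br)): d=a-b; print("yaw",np.degrees(np.arctan2(-d[0],d[1])),(a+b)/2)
yaw=np.radians(19.3); h=np.array([np.cos(yaw),np.sin(yaw),0])
print("o from top",(tl+tr)/2-.047*c40*h,"from bot",(bl+br)/2+.037*c40*h)
B=getB()
for n,X in dict(piv=[0,42,53],knobtop=[0,-43,80],tl=[47,62,0],br=[-37,-62,0],peg=[0,0,41]).items():
    q=proj(c,B[:3,3]+B[:3,:3]@(np.array(X)/1000)); print(n,((q-[250,100]+.5)*5.5-.5).round())
E
```

```text
0.12227317675814033 0.12299905236615993 0.08350467090464665
yaw 19.371064038223714 [0.61554971 0.18109167 0.17021102]
yaw 19.712614469277856 [0.55575222 0.16023241 0.11621686]
o from top [0.58156901 0.1691918  0.17021102] from bot [0.58250298 0.16960039 0.11621686]
piv [152. 331.]
knobtop [657. 359.]
tl [81. 59.]
br [673. 469.]
peg [388. 323.]
```

```bash
echo '[0.582,0.1694,19.5]' > b.json; cat > to.py <<'E'
import sys
from h import *; from rig import *
st=get_state(); p,R=bpose(getB(),[float(v) for v in sys.argv[1:4]],1)
print("measured-based", *rel(st["position"],toolR(st),p,R)); print(p)
E
python3 to.py 0 -43 95; python3 to.py 0 -43 56
```

```text
measured-based [-2.81  9.46  4.67] [ 0.02  0.01 -0.02]
[0.53879146 0.10848256 0.21277422]
measured-based [-2.8  13.36  4.68] [ 0.02  0.01 -0.02]
[0.56242227 0.11685067 0.18289849]
```

```bash
python3 -m jog '[0,-2.8,6,4.7,0,0,0, 0,-2.8,9.5,4.7,0,0,0, 0,-2.8,9.5,4.7,0,0,0, 0,-2.8,9.5,4.7,0,0,0]' 25; python3 look.py w2; python3 to.py 0 -43 56
```

```text
clock: 2.3
position: [0.5389, 0.1028, 0.2112]
ee_rot: [0.35, 0.127, 0.696, -0.615]
contact_force: [-1.5, 0.5, -0.3]
width: 0.0856
2.3 [0.53885967 0.10283872 0.21121387] [-0.14 -0.02  2.15  0.71  0.47  0.54] [-1.5  0.5 -0.3] 0.08558378862823594
tcp in board mm [ -2.4 -48.3  95. ]
measured-based [-0.18  3.96 -0.54] [-0.02 -0.02 -0.01]
[0.56242227 0.11685067 0.18289849]
```

View pics/w2.png

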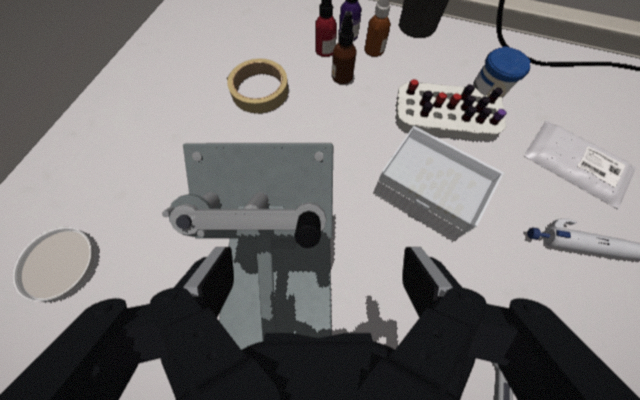

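```bash
python3 -m jog '[0,0,0,-0.4,0,0,0, 0,0,0,-0.4,0,0,0]'; python3 to.py 0 -43 56
```

```text
clock: 2.6
position: [0.5375, 0.1073, 0.2128]
ee_rot: [0.351, 0.128, 0.695, -0.614]
contact_force: [0.4, -0.4, -0.6]
width: 0.0852
measured-based [-0.11  4.   -0.08] [-0.02 -0.01 -0.02]
[0.56242227 0.11685067 0.18289849]
```

```bash
python3 -m jog '[0,-0.1,2,-0.1,0,0,0, 0,-0.1,3.8,-0.1,0,0,0, 0,-0.1,3.8,-0.1,0,0,0, 255,-0.1,3.8,-0.1,0,0,0, 255,-0.1,3.8,-0.1,0,0,0, 255,-0.1,3.8,-0.1,0,0,0, 255,-0.1,3.8,-0.1,0,0,0, 255,-0.1,3.8,-0.1,0,0,0, 255,-0.1,3.8,-0.1,0,0,0]' 25; python3 look.py w3
```

```text
clock: 3.72
position: [0.5611, 0.1172, 0.1836]
ee_rot: [0.35, 0.127, 0.696, -0.614]
contact_force: [-3.3, 3.8, 4.7]
width: 0.0151
3.725 [0.56111887 0.1171607  0.18356591] [-0.09  0.06  2.16  0.81  0.38  0.46] [-3.3  3.8  4.7] 0.015131551151658708
tcp in board mm [ -0.4 -42.3  57.2]
```

View pics/w3.png

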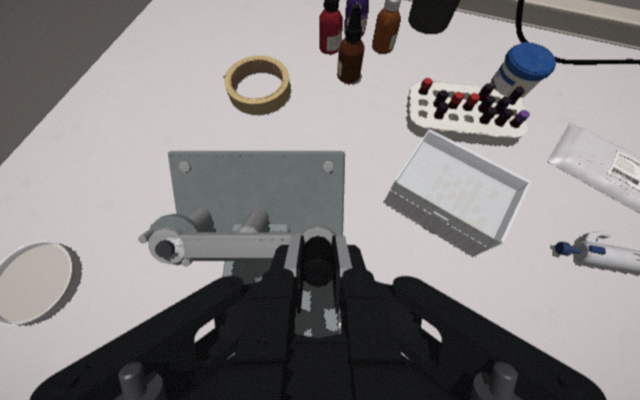

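```bash
python3 -m jog '[255,-1.27,0,-0.1,0,0,0, 255,-2.51,0,-0.38,0,0,0, 255,-3.7,0,-0.85,0,0,0, 255,-4.8,0,-1.48,0,0,0, 255,-5.79,0,-2.28,0,0,0, 255,-6.66,0,-3.22,0,0,0]'; python3 look.py w4
```

```text
clock: 4.53
position: [0.6019, 0.1617, 0.2282]
ee_rot: [0.352, 0.13, 0.693, -0.616]
contact_force: [2.8, -4.2, 2.2]
width: 0.0148
4.525 [0.60189132 0.16173781 0.22819776] [0.04 0.07 2.01 0.47 0.41 0.91] [ 2.8 -4.2  2.2] 0.014844355976772505
tcp in board mm [ 69.1 -13.9  57.2]
```

View pics/w4.png

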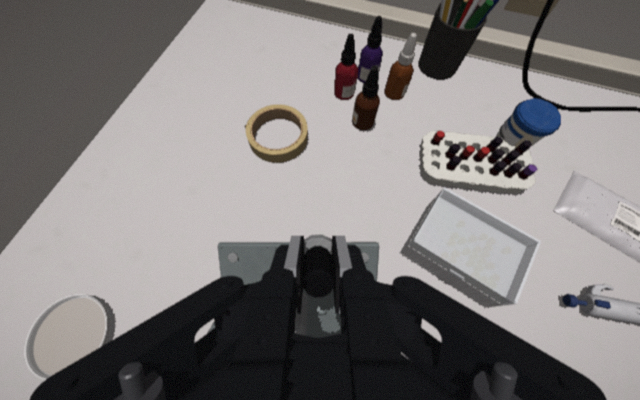

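```bash
python3 -m jog '[255,-0.71,0,-1.05,0,0,0, 255,-1.26,0,-2.2,0,0,0, 255,-1.63,0,-3.42,0,0,0, 255,-1.82,0,-4.68,0,0,0, 255,-1.81,0,-5.95,0,0,0, 255,-1.62,0,-7.22,0,0,0, 255,-1.33,0,-8.19,0,0,0, 255,-1.33,0,-8.19,0,0,0]'; python3 look.py w5
```

```text
clock: 5.58
position: [0.5842, 0.2451, 0.2375]
ee_rot: [0.353, 0.13, 0.694, -0.613]
contact_force: [3.9, 4.1, 3.7]
width: 0.0147
5.575 [0.58416351 0.2451004  0.23745422] [0.26 0.08 1.98 0.13 0.38 1.39] [3.9 4.1 3.7] 0.014749747142597375
tcp in board mm [83.6 70.6 57.1]
```

View pics/w5.png

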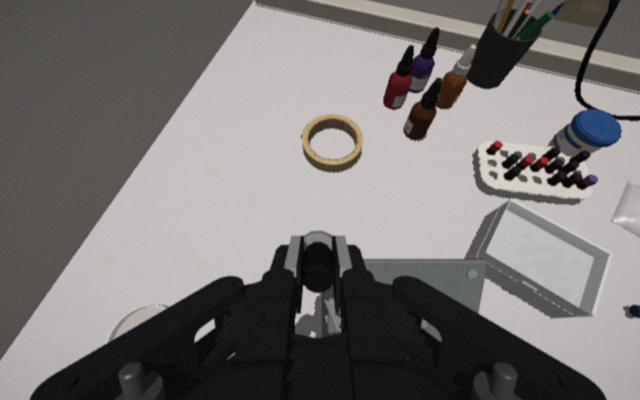

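```bash
python3 -m jog '[170,0,0,0,0,0,0, 150,0,0,0,0,0,0, 100,0,0,0,0,0,0, 60,0,0,0,0,0,0, 60,0,-3,0,0,0,0, 30,0,-7,0,0,0,0, 0,0,-10,0,0,0,0, 0,4,-10,5,0,0,0, 0,4,-10,5,0,0,0]'; python3 look.py w6
```

```text
clock: 6.75
position: [0.5066, 0.1637, 0.2838]
ee_rot: [0.349, 0.127, 0.695, -0.615]
contact_force: [-0.6, -0.2, -0.7]
width: 0.0851
6.75 [0.50657928 0.1637359  0.28380695] [ 0.06 -0.14  2.05  0.32  0.58  1.09] [-0.6 -0.2 -0.7] 0.08508536834335333
tcp in board mm [ 36.5  19.8 157.1]
```

View pics/w6.png

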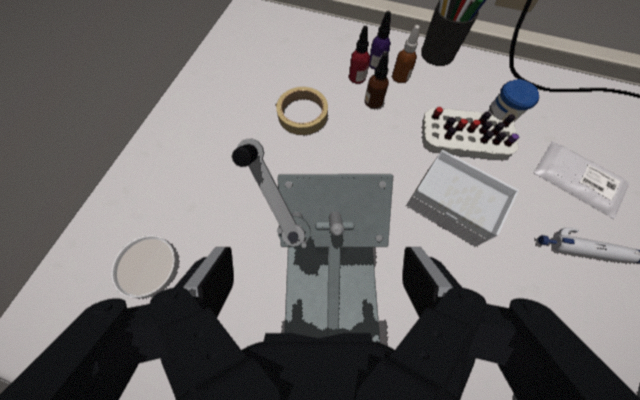

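```bash
python3 - <<'E'
import cv2
a=cv2.imread("pics/w6.png")
cv2.imwrite("pics/w6z.png",cv2.resize(a[165:265,270:400],None,fx=6,fy=6,interpolation=cv2.INTER_CUBIC))
E
python3 - <<'E'
from h import *; import pickle
c=pickle.load(open("pics/w6.pkl","rb"));B=getB()
for X in([0,0,0],[0,0,41],[0,42,53],[77,77,80]): print(X,((proj(c,B[:3,3]+B[:3,:3]@(np.array(X)/1000))-[270,165]+.5)*6-.5).round())
E
```

```text
[0, 0, 0] [389. 310.]
[0, 0, 41] [404. 396.]
[0, 42, 53] [139. 427.]
[77, 77, 80] [-171.  -45.]
```

View pics/w6z.png

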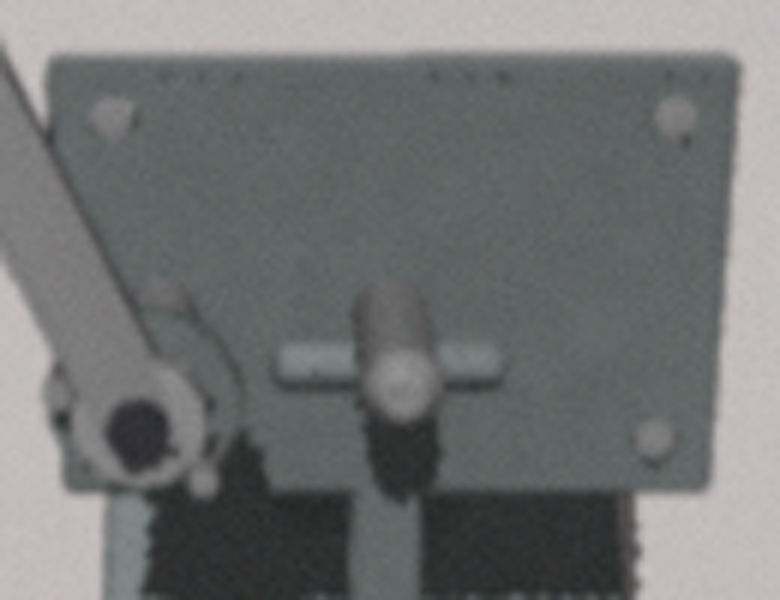

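```bash
echo '[0.6027,-0.2950,-18]' > s.json; cat > tos.py <<'E'
import sys
from h import *; from rig import *
e=json.load(open("s.json")); st=get_state(); a=np.radians(e[2]); sx=np.array([np.cos(a),np.sin(a),0]); sy=np.array([-np.sin(a),np.cos(a),0])
R=np.stack([-sx,[0,0,-1],-sy],1); off,z=float(sys.argv[1]),float(sys.argv[2])
p=np.array([e[0],e[1],0])+sx*(off-66)/1000; p[2]=z/1000
print(p,*rel(st["position"],toolR(st),p,R))
E
python3 tos.py -8 150
```

```text
[ 0.53232182 -0.27213274  0.15      ] [17.72  2.64 41.99] [ 1.61  4.45 -4.81]
```

```bash
python3 -m jog '[0,17.7,2.6,42,1.6,4.45,-4.8, 0,17.7,2.6,42,1.6,4.45,-4.8, 0,17.7,2.6,42,1.6,4.45,-4.8, 0,17.7,2.6,42,1.6,4.45,-4.8, 0,17.7,2.6,42,1.6,4.45,-4.8, 0,17.7,2.6,42,1.6,4.45,-4.8, 0,17.7,2.6,42,1.6,4.45,-4.8, 0,17.7,2.6,42,1.6,4.45,-4.8, 0,17.7,2.6,42,1.6,4.45,-4.8, 0,17.7,2.6,42,1.6,4.45,-4.8, 0,17.7,2.6,42,1.6,4.45,-4.8, 0,17.7,2.6,42,1.6,4.45,-4.8]'; python3 look.py w7; python3 tos.py -8 150
```

```text
clock: 8.3
position: [0.5354, -0.2689, 0.1526]
ee_rot: [-0.107, 0.111, 0.7, -0.698]
contact_force: [-0.4, 0.2, -0.1]
width: 0.0855
8.3 [ 0.53539705 -0.26892782  0.1525933 ] [-0.58  0.36  1.58  0.    1.2   1.29] [-0.4  0.2 -0.1] 0.08551733484177876
tcp in board mm [-137.6 -397.6  131.9]
[ 0.53232182 -0.27213274  0.15      ] [0.2  0.25 0.38] [ 0.02  0.03 -0.03]
```

View pics/w7.png

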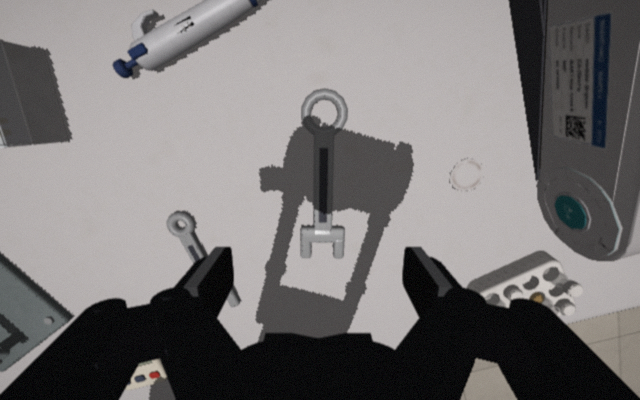

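```bash
python3 - <<'E'
import cv2
a=cv2.imread("pics/w7.png")
cv2.imwrite("pics/w7z.png",cv2.resize(a[80:265,270:380],None,fx=3.2,fy=3.2,interpolation=cv2.INTER_CUBIC))
E
```

```text
(no output)
```

View pics/w7z.png

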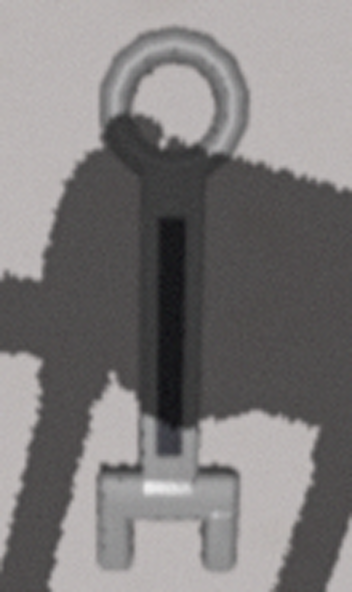

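```bash
python3 - <<'E'
from h import *; import pickle
c=pickle.load(open("pics/w7.pkl","rb"))
W=lambda x,y:(270+(x+.5)/3.2-.5,80+(y+.5)/3.2-.5)
e=onz(c,W(174,102),.008); e2=onz(c,W(174,190),.01);j=onz(c,W(168,568),.008);l=onz(c,W(97,520),.008);r=onz(c,W(239,520),.008);a=onz(c,W(139,330),.01);b=onz(c,W(201,330),.01)
d=e-j;print(e,j,np.linalg.norm(d),np.degrees(np.arctan2(d[1],d[0])),"head w",np.linalg.norm(l-r),"shank",np.linalg.norm(a-b),(a+b)/2)
m=(l+r)/2;d=e-m;print(np.degrees(np.arctan2(d[1],d[0])))
d=e-(a+b)/2;print(np.degrees(np.arctan2(d[1],d[0])))
E
```

```text
[ 0.60551625 -0.29798692  0.008     ] [ 0.4590614  -0.25023768  0.008     ] 0.15404225004071934 -18.057719861436727 head w 0.04828555885426809 shank 0.01971046238578749 [ 0.53965925 -0.27612097  0.01      ]
-18.14932854826022
-18.367286407808628
```

```bash
echo '[0.6055,-0.2980,-18.15]' > s.json; python3 tos.py -10 30;  python3 tos.py -10 2
```

```text
[ 0.53328144 -0.27432556  0.03      ] [ 0.1  12.25  0.6 ] [ 0.02  0.05 -0.03]
[ 0.53328144 -0.27432556  0.002     ] [ 0.11 15.05  0.61] [ 0.02  0.05 -0.03]
```

```bash
python3 -m jog '[0,0,6,0.3,0,0,0, 0,0,11.5,0.3,0,0,0, 0,0,11.5,0.3,0,0,0, 0,0,11.5,0.3,0,0,0]' 80;  python3 tos.py -10 2
```

```text
clock: 8.85
position: [0.536, -0.2733, 0.0385]
ee_rot: [-0.107, 0.112, 0.699, -0.698]
contact_force: [-0.5, -0.1, 0.4]
width: 0.0851
[ 0.53328144 -0.27432556  0.002     ] [0.25 3.65 0.19] [ 0.02  0.05 -0.04]
```

```bash
python3 -m jog '[0,0.25,2.5,0.2,0,0,0, 0,0.25,3,0.2,0,0,0, 0,0.25,3,0.2,0,0,0]';  python3 tos.py -10 2
```

```text
clock: 9.22
position: [0.5329, -0.2744, 0.0084]
ee_rot: [-0.107, 0.112, 0.699, -0.698]
contact_force: [-0.2, -0.8, 0.1]
width: 0.0852
[ 0.53328144 -0.27432556  0.002     ] [-0.03  0.64 -0.01] [ 0.02  0.04 -0.04]
```

```bash
python3 -m jog '[0,0,0.6,0,0,0,0, 150,0,0.6,0,0,0,0, 255,0,0.6,0,0,0,0, 255,0,0.6,0,0,0,0, 255,0,0.6,0,0,0,0, 255,0,0.6,0,0,0,0, 255,0,0.6,0,0,0,0, 255,0,0.6,0,0,0,0]' 80;  python3 look.py w8
```

```text
clock: 10.22
position: [0.532, -0.2738, 0.0012]
ee_rot: [-0.108, 0.111, 0.7, -0.698]
contact_force: [-1.3, 0.2, 5.0]
width: 0.0175
10.225 [ 0.53196604 -0.27378915  0.00123561] [-0.59  0.52  1.76  0.01  0.86  1.28] [-1.3  0.2  5. ] 0.01750226956907897
tcp in board mm [-238.7 -401.1   19.1]
```

View pics/w8.png

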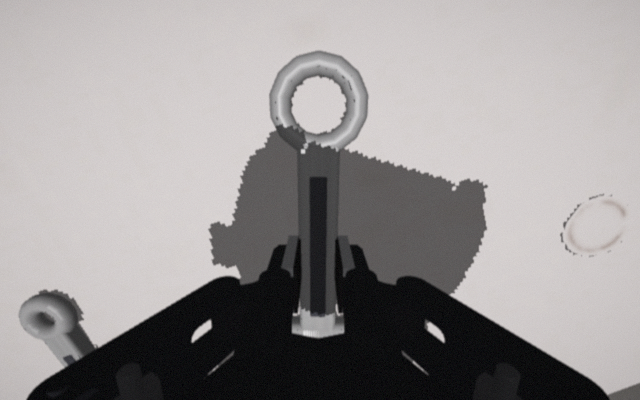

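```bash
python3 -m jog '[255,0,-1,0,0,0,0, 255,0,-4,0,0,0,0, 255,0,-9,0,0,0,0, 255,0,-15,0,0,0,0, 255,0,-20,0,0,0,0, 255,0,-20,0,0,0,0, 255,0,-20,0,0,0,0]' ;  python3 look.py w9; python3 to.py -81 -1 75
```

```text
clock: 11.15
position: [0.5302, -0.2736, 0.1998]
ee_rot: [-0.109, 0.11, 0.7, -0.697]
contact_force: [-0.4, 0.2, -2.3]
width: 0.0174
11.15 [ 0.53015218 -0.27363791  0.19979036] [-0.6   0.33  1.51  0.    1.3   1.28] [-0.4  0.2 -2.3] 0.017369329103037196
tcp in board mm [-112.3 -400.3  172.3]
measured-based [ 17.28   5.52 -36.97] [-1.6  -4.48  4.81]
[0.47839941 0.13165226 0.14538754]
```

View pics/w9.png

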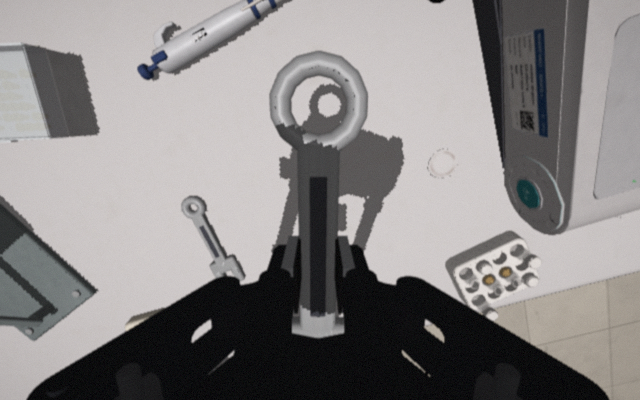

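```bash
cat > eye.py <<'E'
import sys
from h import *
im=cv2.imread(sys.argv[1])[40:165,255:385]; g=cv2.cvtColor(im,cv2.COLOR_BGR2GRAY)
T=np.array([[-1.36846228e-03,9.59897469e-01,2.80347955e-01,-7.11391924e-02],[1.95719829e-04,-2.80347955e-01,9.59898425e-01,-1.42489023e-01],[9.99999045e-01,1.36845444e-03,1.95774634e-04,9.18667418e-04]])
K=np.array([[287.219,0,317.612],[0,287.219,198.94],[0,0,1]])
for px in[(319,102),(319,150),(270,102),(368,102),(319,51.5)]:
    d=T[:,:3]@np.linalg.inv(K)@[px[0],px[1],1]; 
    for y in(-.0038,-.0088): print(px,y,(T[:,3]+d*(y-T[1,3])/d[1])[[0,2]].round(4))
E
python3 eye.py pics/w9.png
```

```text
(319, 102) -0.0038 [-0.0769  0.0015]
(319, 102) -0.0088 [-0.0767  0.0015]
(319, 150) -0.0038 [-0.0551  0.0016]
(319, 150) -0.0088 [-0.0556  0.0016]
(270, 102) -0.0038 [-0.0768 -0.0209]
(270, 102) -0.0088 [-0.0766 -0.0201]
(368, 102) -0.0038 [-0.0769  0.024 ]
(368, 102) -0.0088 [-0.0767  0.0231]
(319, 51.5) -0.0038 [-0.0978  0.0015]
(319, 51.5) -0.0088 [-0.0969  0.0014]
```

```bash
python3 to.py -78 0.5 110;
```

```text
measured-based [ 18.98   2.65 -35.88] [-1.6  -4.48  4.81]
[0.45885788 0.12632351 0.17412746]
```

```bash
python3 -m jog '[255,5,-1,-8,-0.3,-0.9,1, 255,8,-1,-13,-0.6,-1.7,1.8, 255,10,0,-18,-0.8,-2.25,2.4, 255,12,0,-22,-1,-2.8,3, 255,14,0.5,-26,-1.2,-3.4,3.6, 255,16,1.5,-30,-1.4,-3.9,4.2, 255,18,2.2,-34,-1.5,-4.3,4.6, 255,19,2.6,-35.9,-1.6,-4.48,4.81, 255,19,2.6,-35.9,-1.6,-4.48,4.81, 255,19,2.6,-35.9,-1.6,-4.48,4.81]' ;  python3 look.py w10; python3 to.py -78 0.5 110
```

```text
clock: 12.45
position: [0.4602, 0.1252, 0.1748]
ee_rot: [0.351, 0.126, 0.695, -0.615]
contact_force: [0.7, 0.8, 0.0]
width: 0.017
12.45 [0.46015595 0.1252475  0.17482499] [-0.09 -0.09  2.34  0.85  0.36  0.41] [0.7 0.8 0. ] 0.01695199009841111
tcp in board mm [-76.9  -0.9 110. ]
measured-based [ 0.17  0.01 -0.19] [-0.02  0.01 -0.01]
[0.45885788 0.12632351 0.17412746]
```

View pics/w10.png

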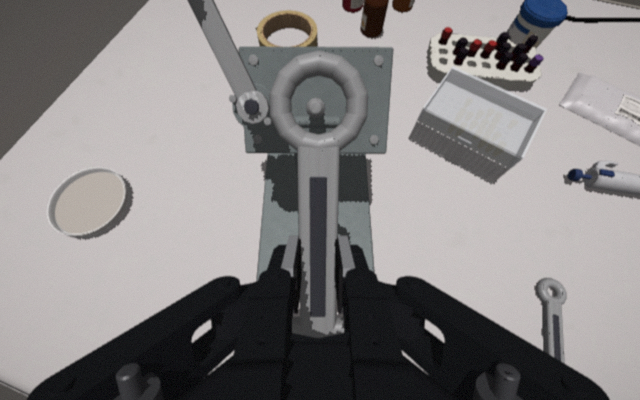

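```bash
cat > peg.py <<'E'
import sys
from h import *
T=np.array([[-1.36846228e-03,9.59897469e-01,2.80347955e-01,-7.11391924e-02],[1.95719829e-04,-2.80347955e-01,9.59898425e-01,-1.42489023e-01],[9.99999045e-01,1.36845444e-03,1.95774634e-04,9.18667418e-04]])
K=np.array([[287.219,0,317.612],[0,287.219,198.94],[0,0,1]])
u,v,y=map(float,sys.argv[1:4]); d=T[:,:3]@np.linalg.inv(K)@[u,v,1]; print((T[:,3]+d*(y/1000-T[1,3])/d[1])*1000)
E
python3 peg.py 316 106 69; python3 - <<'E'
import cv2
a=cv2.imread("pics/w10.png")
cv2.imwrite("pics/w10z.png",cv2.resize(a[40:165,230:400],None,fx=4.5,fy=4.5,interpolation=cv2.INTER_CUBIC))
E
```

```text
[-77.22925233  69.          -0.26084723]
```

View pics/w10z.png

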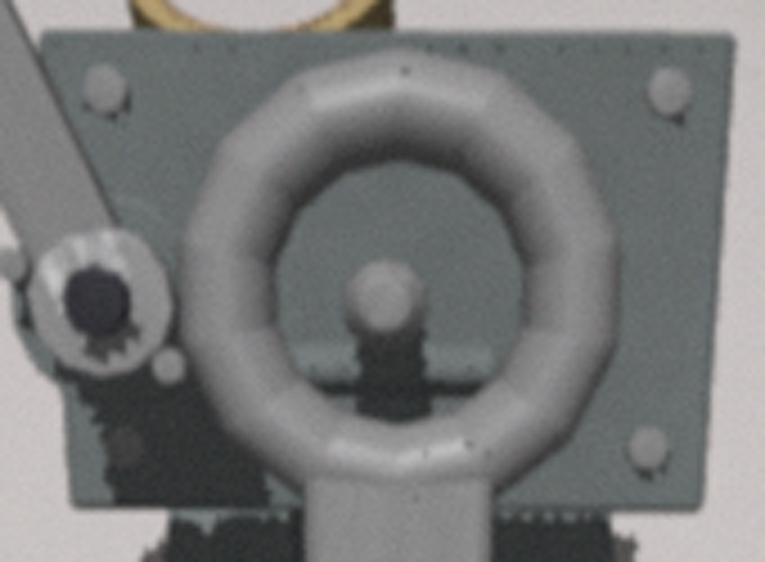

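```bash
python3 -m jog '[255,0.1,2,-0.1,0,0,0, 255,0.1,4,-0.1,0,0,0, 255,0.1,5.5,-0.1,0,0,0, 255,0.1,5.5,-0.1,0,0,0, 255,0.1,5.5,-0.1,0,0,0]' ;  python3 look.py w11; python3 -c "
import cv2
a=cv2.imread('pics/w11.png')
cv2.imwrite('pics/w11z.png',cv2.resize(a[40:165,230:400],None,fx=4.5,fy=4.5,interpolation=cv2.INTER_CUBIC))"
```

```text
clock: 13.12
position: [0.4929, 0.1375, 0.1331]
ee_rot: [0.352, 0.127, 0.695, -0.615]
contact_force: [0.4, 1.1, -2.0]
width: 0.0173
13.125 [0.49286179 0.13750919 0.13306339] [-0.03  0.05  2.36  1.31  0.24 -0.03] [ 0.4  1.1 -2. ] 0.017307662142152958
tcp in board mm [-77.   -0.3  55.5]
```

View pics/w11z.png

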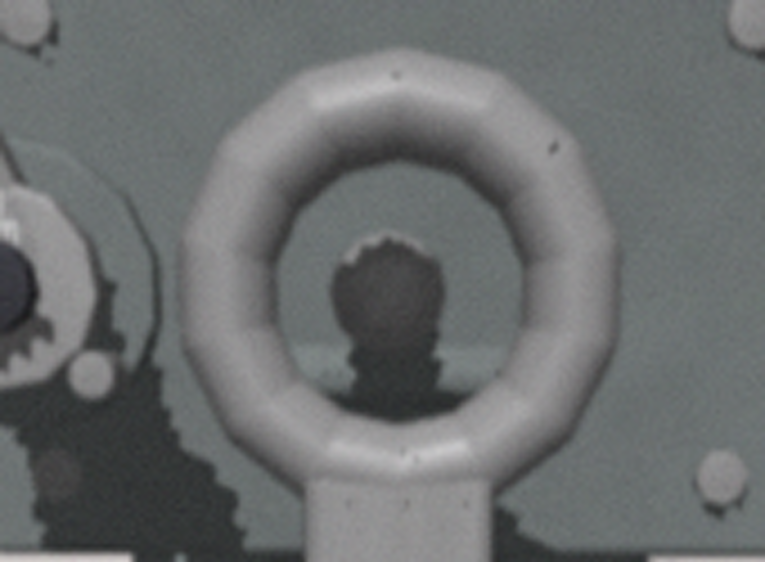

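```bash
python3 -m jog '[255,0,0.8,0,0,0,0, 255,0,1.6,0,0,0,0, 255,0,2.4,0,0,0,0, 255,0,2.4,0,0,0,0]' ;  python3 look.py w12; python3 -m jog '[255,0,0.8,0,0,0,0, 255,0,1.6,0,0,0,0, 255,0,2.2,0,0,0,0, 255,0,2.2,0,0,0,0]' ;  python3 look.py w13
```

```text
clock: 13.68
position: [0.5072, 0.1431, 0.1147]
ee_rot: [0.352, 0.127, 0.695, -0.614]
contact_force: [-0.5, 0.3, -1.7]
width: 0.0175
13.675 [0.50723096 0.1430538  0.11471099] [-0.01  0.12  2.36  1.6   0.22 -0.31] [-0.5  0.3 -1.7] 0.017518652967556652
tcp in board mm [-77.    0.1  31.6]
clock: 14.22
position: [0.5205, 0.1478, 0.0978]
ee_rot: [0.352, 0.127, 0.695, -0.614]
contact_force: [0.4, -0.8, -2.2]
width: 0.0175
14.225 [0.52046685 0.14778753 0.09779876] [ 0.    0.17  2.36  1.87  0.22 -0.57] [ 0.4 -0.8 -2.2] 0.017503663075940937
tcp in board mm [-77.1   0.2   9.6]
```

View pics/w13.png

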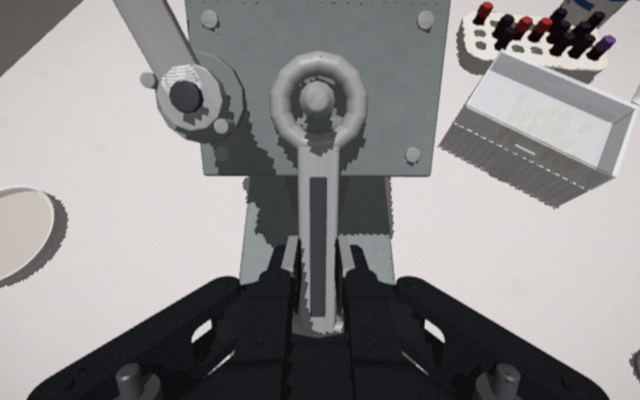

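```bash
for i in 1; do python3 -m jog '[255,0,0.2,0,0,0,0, 255,0,0.4,0,0,0,0, 255,0,0.6,0,0,0,0, 255,0,0.6,0,0,0,0]'; python3 look.py w14; python3 -m jog '[255,0,0.1,0,0,0,0, 255,0,0.2,0,0,0,0, 255,0,0.2,0,0,0,0]' ;  python3 look.py w15; done
```

```text
clock: 14.78
position: [0.5241, 0.1493, 0.0931]
ee_rot: [0.352, 0.127, 0.695, -0.614]
contact_force: [-4.3, -1.8, 2.6]
width: 0.0173
14.775 [0.52407687 0.14929656 0.09314407] [ 0.01  0.19  2.36  1.94  0.23 -0.64] [-4.3 -1.8  2.6] 0.017339644930916987
tcp in board mm [-77.1   0.4   3.5]
clock: 15.2
position: [0.5244, 0.1494, 0.0927]
ee_rot: [0.353, 0.127, 0.694, -0.614]
contact_force: [-16.3, -7.3, 21.9]
width: 0.0171
15.2 [0.52440914 0.14940884 0.0927375 ] [ 0.01  0.19  2.36  1.96  0.23 -0.66] [-16.3  -7.3  21.9] 0.017125990376607045
tcp in board mm [-77.1   0.4   3. ]
```

```bash
python3 -m jog '[255,0,-0.1,0,0,0,0, 255,0.15,-0.1,0,0,0,0, 255,0.3,-0.1,0,0,0,0, 255,0.4,-0.1,0,0,0,0, 255,0.4,-0.1,0,0,0,0]'; python3 look.py w16;python3 -c "
import cv2
a=cv2.imread('pics/w16.png')
cv2.imwrite('pics/w16z.png',cv2.resize(a[40:165,230:400],None,fx=4.5,fy=4.5,interpolation=cv2.INTER_CUBIC))"
```

```text
clock: 15.88
position: [0.5242, 0.1493, 0.0928]
ee_rot: [0.354, 0.129, 0.695, -0.613]
contact_force: [-6.3, -3.1, 14.5]
width: 0.0173
15.875 [0.52423351 0.14934904 0.09281682] [ 0.    0.19  2.37  2.    0.24 -0.7 ] [-6.3 -3.1 14.5] 0.01732763247076871
tcp in board mm [-77.2   0.4   3.2]
```

View pics/w16z.png

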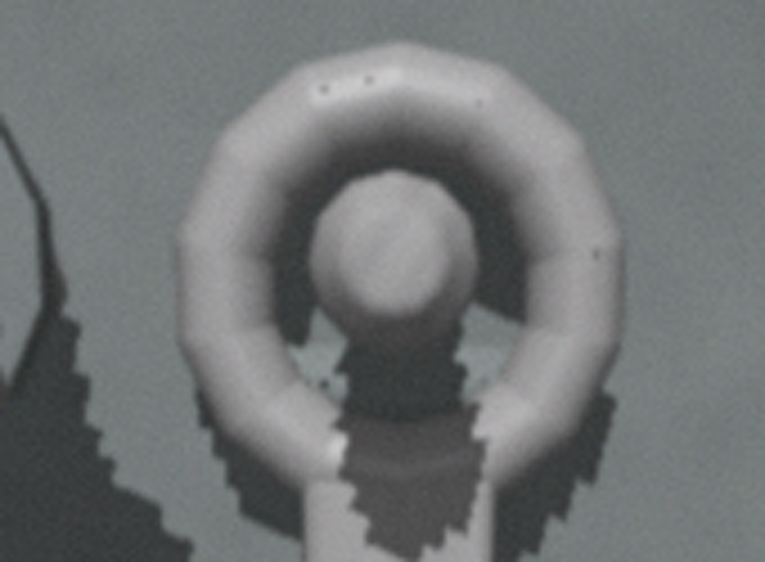

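```bash
python3 -m jog '[255,0,-0.1,0,0,0,0, 255,0,-0.1,0,0,0,0]'; python3 look.py w17
```

```text
clock: 16.18
position: [0.5224, 0.1487, 0.0916]
ee_rot: [0.353, 0.127, 0.695, -0.614]
contact_force: [-1.1, -0.1, 4.2]
width: 0.0173
16.175 [0.5224426  0.14871558 0.09164742] [ 0.    0.19  2.37  1.99  0.23 -0.69] [-1.1 -0.1  4.2] 0.01734014966071595
tcp in board mm [-79.4   0.4   3.5]
```

```bash
python3 -m jog '[255,0.15,-0.05,0,0,0,0, 255,0.15,-0.05,0,0,0,0, 255,0.15,0,0,0,0,0]'; python3 look.py w18;python3 -c "
import cv2
a=cv2.imread('pics/w18.png')
cv2.imwrite('pics/w18z.png',cv2.resize(a[40:165,230:400],None,fx=4.5,fy=4.5,interpolation=cv2.INTER_CUBIC))"
```

```text
clock: 16.6
position: [0.5206, 0.1481, 0.0898]
ee_rot: [0.352, 0.127, 0.695, -0.614]
contact_force: [-0.6, -0.8, 6.4]
width: 0.0173
16.6 [0.52063013 0.14812773 0.08981174] [ 0.    0.19  2.37  2.    0.24 -0.71] [-0.6 -0.8  6.4] 0.017318224999143917
tcp in board mm [-82.    0.4   3.3]
```

View pics/w18z.png

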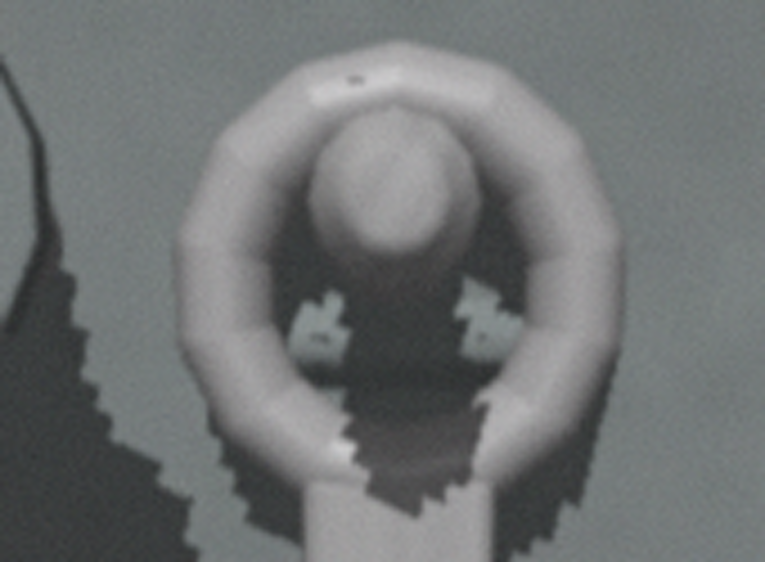

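```bash
python3 -m jog '[190,0,0,0,0,0,0, 180,0,0,0,0,0,0, 150,0,0,0,0,0,0, 130,0,0,0,0,0,0, 130,0,0,0,0,0,0, 130,0,0,0,0,0,0]'; python3 look.py w19
```

```text
clock: 17.4
position: [0.5201, 0.1479, 0.0894]
ee_rot: [0.352, 0.126, 0.695, -0.614]
contact_force: [0.1, 1.0, -0.2]
width: 0.0416
17.4 [0.52007289 0.14786661 0.08937747] [ 0.    0.19  2.38  2.    0.24 -0.71] [ 0.1  1.  -0.2] 0.041565537147031366
tcp in board mm [-82.8   0.4   3.4]
```

View pics/w19.png

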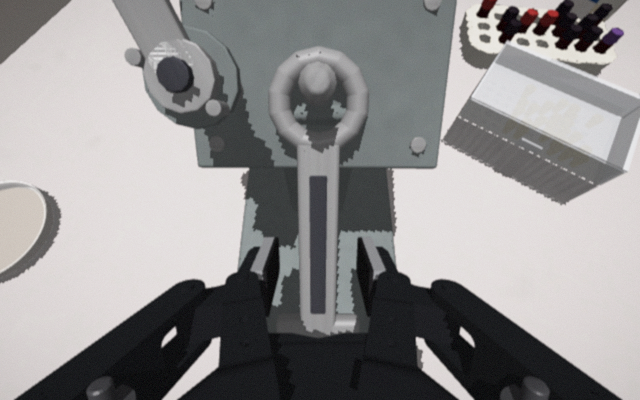

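```bash
python3 -m jog '[130,0,-1,0,0,0,0, 130,0,-3,0,0,0,0, 110,0,-7,0,0,0,0, 110,0,-11,0,0,0,0, 110,0,-11,0,0,0,0, 110,0,-11,0,0,0,0]'; python3 look.py w20; python3 to.py 77.3 77.4 105
```

```text
clock: 18.2
position: [0.453, 0.1243, 0.1749]
ee_rot: [0.354, 0.127, 0.694, -0.614]
contact_force: [1.1, -0.0, -0.6]
width: 0.0483
18.2 [0.45296105 0.12427205 0.17492334] [-0.1  -0.11  2.35  0.87  0.37  0.38] [ 1.1 -0.  -0.6] 0.048328247563935674
tcp in board mm [-82.3   0.5 114.6]
measured-based [-15.98   0.94  -7.65] [-0.02  0.02 -0.03]
[0.54836067 0.23959738 0.27012215]
```

View pics/w20.png

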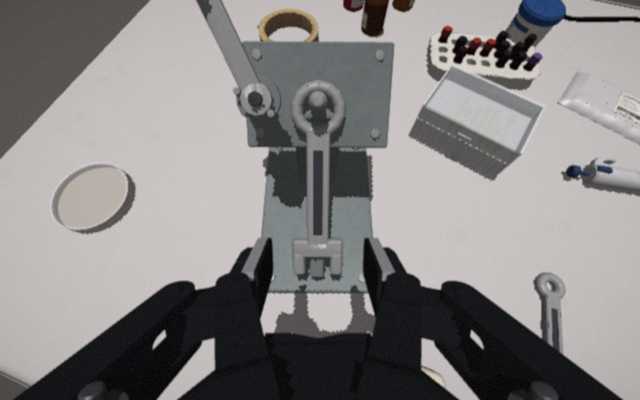

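```bash
python3 -m jog '[60,-5,0,-2.5,0,0,0, 60,-10,0.3,-5,0,0,0, 60,-15,0.6,-7,0,0,0, 60,-16,0.9,-7.6,0,0,0, 60,-16,0.9,-7.6,0,0,0, 60,-16,0.9,-7.6,0,0,0]' 25; python3 look.py w21; python3 to.py 77.3 77.4 57
```

```text
clock: 19.0
position: [0.5473, 0.2396, 0.2667]
ee_rot: [0.351, 0.124, 0.696, -0.614]
contact_force: [0.0, -0.3, -0.3]
width: 0.0655
19.0 [0.54726091 0.2396103  0.26666186] [ 0.27 -0.01  1.98  0.1   0.48  1.42] [ 0.  -0.3 -0.3] 0.06551332391763767
tcp in board mm [ 74.3  77.8 103. ]
measured-based [-0.38  4.62 -0.02] [-0.    0.01  0.02]
[0.57744475 0.24989659 0.23335202]
```

View pics/w21.png

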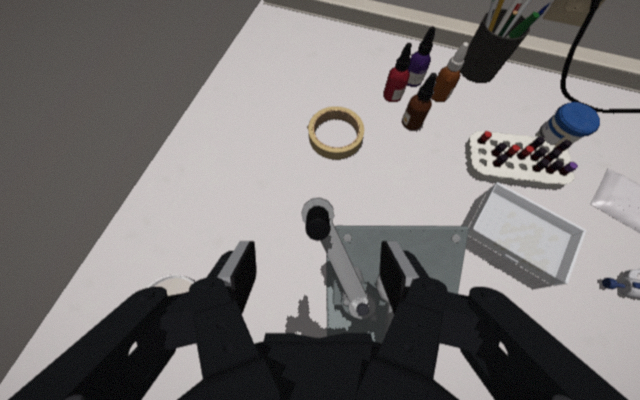

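```bash
python3 peg.py 318 220 23;python3 peg.py 319 208 50; python3 -m jog '[60,-0.2,1.5,0,0,0,0, 60,-0.2,3,0,0,0,0, 60,-0.2,3,0,0,0,0]'; python3 look.py w22; python3 to.py 77.3 77.4 57
```

```text
[-9.34929354 23.          1.20882814]
[-8.27120454 50.          1.94511089]
clock: 19.42
position: [0.568, 0.2454, 0.2454]
ee_rot: [0.351, 0.125, 0.695, -0.615]
contact_force: [-0.3, 0.1, -0.2]
width: 0.0652
19.425 [0.56803392 0.24543058 0.24536343] [0.27 0.05 1.98 0.11 0.42 1.42] [-0.3  0.1 -0.2] 0.06517878128851406
tcp in board mm [77.1 76.3 72.9]
measured-based [ 0.04  1.65 -0.1 ] [-0.01  0.01  0.  ]
[0.57744475 0.24989659 0.23335202]
```

View pics/w22.png

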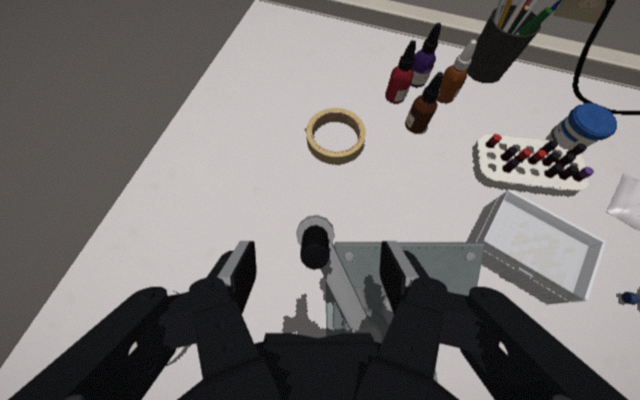

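```bash
python3 -m jog '[60,0,0.8,0,0,0,0, 60,0,1.55,0,0,0,0, 60,0,1.55,0,0,0,0, 255,0,1.55,0,0,0,0, 255,0,1.55,0,0,0,0, 255,0,1.55,0,0,0,0, 255,0,1.55,0,0,0,0, 255,0,1.55,0,0,0,0, 255,0,1.55,0,0,0,0]' 25; python3 look.py w23
```

```text
clock: 20.6
position: [0.5776, 0.2493, 0.2364]
ee_rot: [0.352, 0.127, 0.695, -0.614]
contact_force: [-2.4, -1.1, 2.9]
width: 0.0149
20.6 [0.57764433 0.24928111 0.23640285] [0.27 0.07 1.99 0.11 0.39 1.41] [-2.4 -1.1  2.9] 0.014894004956541966
tcp in board mm [79.2 76.8 59.3]
```

View pics/w23.png

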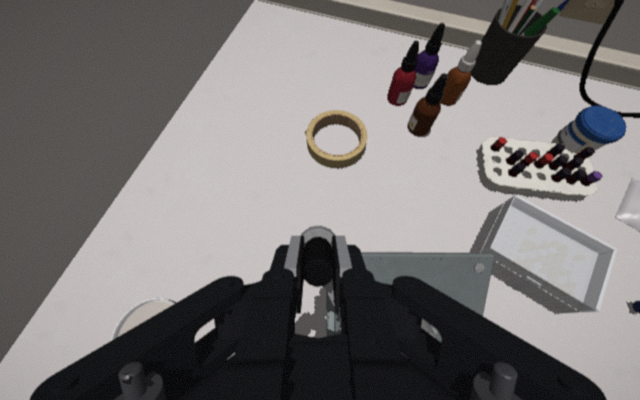

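```bash
python3 -m jog '[255,-0.42,0,1.2,0,0,0, 255,-0.65,0,2.46,0,0,0, 255,-0.7,0,3.73,0,0,0, 255,-0.55,0,4.99,0,0,0, 255,-0.22,0,6.22,0,0,0, 255,0.3,0,7.39,0,0,0, 255,0.98,0,8.46,0,0,0]'; python3 look.py w24
```

```text
clock: 21.52
position: [0.5992, 0.1671, 0.2307]
ee_rot: [0.352, 0.127, 0.695, -0.614]
contact_force: [-1.7, 2.8, 3.1]
width: 0.0151
21.525 [0.59923527 0.16714075 0.23068977] [0.05 0.07 2.01 0.46 0.43 0.93] [-1.7  2.8  3.1] 0.015134620835794846
tcp in board mm [70.2 -7.9 59.5]
```

View pics/w24.png

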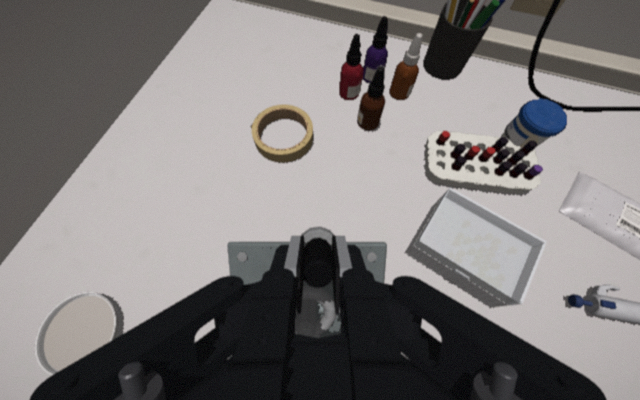

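```bash
python3 -m jog '[255,0.84,0,0.97,0,0,0, 255,1.81,0,1.79,0,0,0, 255,2.89,0,2.46,0,0,0, 255,4.06,0,2.96,0,0,0, 255,4.06,0,2.96,0,0,0, 130,4.06,0,2.96,0,0,0, 60,4.06,0,2.96,0,0,0, 60,4.06,0,2.96,0,0,0, 60,4.06,-3,2.96,0,0,0, 60,4.06,-8,2.96,0,0,0, 60,4.06,-12,2.96,0,0,0, 60,4.06,-12,2.96,0,0,0]'; python3 look.py w25
```

```text
clock: 23.08
position: [0.5068, 0.1025, 0.2989]
ee_rot: [0.354, 0.128, 0.693, -0.614]
contact_force: [-0.2, 0.0, 0.1]
width: 0.0652
23.075 [0.50680433 0.10247306 0.29891191] [-0.16 -0.17  2.04  0.5   0.69  0.78] [-0.2  0.   0.1] 0.06520013004806932
tcp in board mm [ 30.7 -38.  181.7]
```

View pics/w25.png

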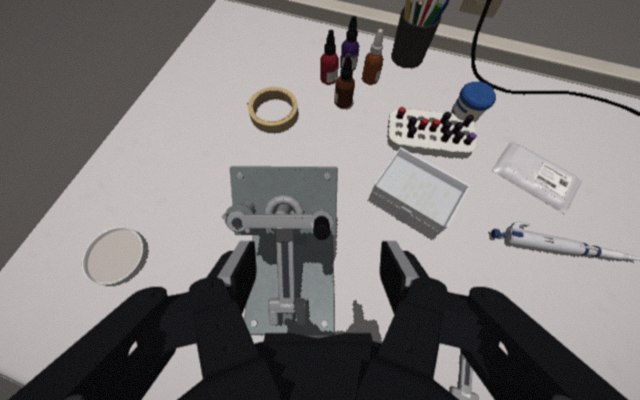

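```bash
python3 -m jog '[60,0,-3,0,0,0,0, 60,0,-5,0,0,0,0, 60,0,-5,0,0,0,0, 60,0,-5,0,0,0,0]'; python3 look.py w26; python3 - <<'E'
from rig import *; import cv2,numpy as np
a=get_image("top")["color"];b=get_image("scene")["color"];w=cv2.imread("pics/w26.png")
f=lambda i:cv2.resize(i,None,fx=5,fy=5,interpolation=cv2.INTER_CUBIC)
cv2.imwrite("pics/fin.png",np.hstack([cv2.resize(b[165:270,240:340],(380,400),interpolation=cv2.INTER_CUBIC),cv2.resize(w[150:330,200:370],(378,400),interpolation=cv2.INTER_CUBIC)]))
cv2.imwrite("pics/fintop.png",a)
E
```

```text
clock: 23.62
position: [0.4761, 0.0926, 0.332]
ee_rot: [0.351, 0.126, 0.695, -0.614]
contact_force: [-0.9, -0.5, -1.0]
width: 0.0648
23.625 [0.47612646 0.09260574 0.33202922] [-0.22 -0.25  2.    0.48  0.83  0.79] [-0.9 -0.5 -1. ] 0.06482751272039265
tcp in board mm [ 27.3 -37.  227.7]
```

View pics/fin.png

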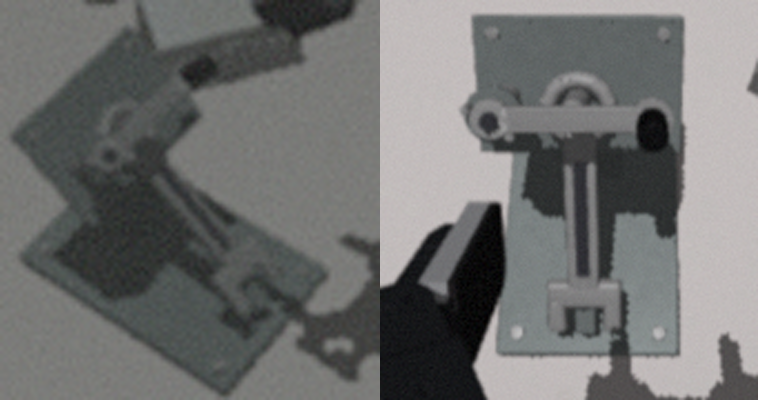

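View pics/fintop.png

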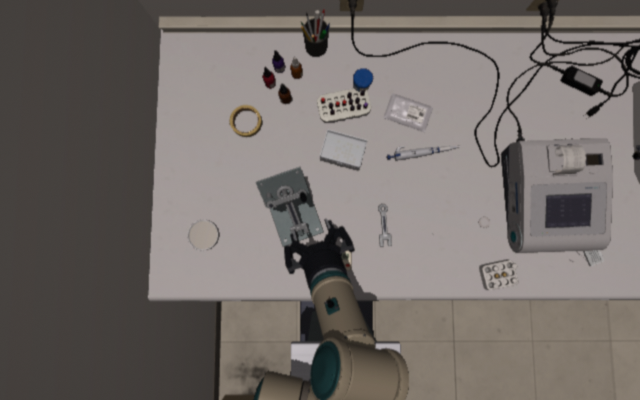

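```bash
python3 -c "
from rig import *
s=get_state();print(s['clock'],s['contact_force'].round(1));print(sign_off())"
```

```text
23.775 [ 0.7 -0.2 -0. ]
the job is handed in; nothing more can be done
None
```

The long spanner is back on its peg with the keeper closed across the end. I handed the job in at 23.8 s of the 64 s allowed, and `sign_off` reports no verdict.

**What I did:**
- I gripped the keeper's knob, swung it over and let go. It rested open by itself at about 2.0 rad.
- I picked the long spanner up by its shank and slid the eye down the peg until it touched the plate, with about 28 N of wrist force. I then drew it 5 mm down the slope until it hung on the peg, and only then let go.
- I swung the keeper back to about 0.3 rad and released it, and it fell shut.

**Last checks:**
- The final wrist, scene and top pictures show the bar level across the peg's end and the eye behind it. The shank lies straight down the spine.
- The gripper was clear, with contact force near zero. In the top picture the short spanner, tip box and petri dish look unmoved. The arm mostly hides the timer there, so I could not check it, though no move went near it.

**One reading disagreed:** at contact the tool stood about 2 mm further off the plate than I had worked out. That is within the 2 mm calibration, or the eye may be resting on the small bar on the plate. I could not tell which, so I did not confirm that the eye lies fully flush.

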